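# Drip cup through the sprung flap

## Robot

A 6-joint arm with a two-finger parallel gripper is mounted at the origin on the work surface. World frame = base frame: x ahead of the robot, y to its left, z up, the work surface at z = 0. Lengths are in m, angles in rad, forces in N, time in s.
With the tool pointing down it reaches from about 0.35 to 0.975 m from the base axis. Payload 4.9 kg.
Tool frame: the origin (TCP) lies midway between the tips of the shut fingers; the grasp point (between the pads) lies ctrl.grip_depth behind it (ctrl.grip_depth is the distance from the TCP to the grasp point, in m); y points along the fingers, z is the direction in which the jaws open and shut, and the axes are right-handed (so a half turn about y gives the same grasp; the last joint's range is limited). The gripper opens to 85 mm and grips with 20 to 120 N. Pads are 22 mm wide; open, the fingers measure 114 mm over their backs; the gripper's body (76 mm by 85 mm) begins 54 mm behind the grasp point. The pads swing forward as they close: fully open they stand 13 mm farther back than shut.
Start: joints at [-1.452, 0.053, 1.613, -0, 1.476, -0.119], TCP at [0.147, -0.607, 0.195] pointing down, gripper open.
Joint ranges: [-3.01, 3.01], [-1.01, 2.22], [0.06, 2.58], [-1.02, 4.17], [0.09, 2.62], [-3.14, 3.14]. Speed limits (rad/s): [2.57, 2.57, 3.14, 3.14, 3.14, 3.14].

## Interface

Orientations are given as a rotation vector (axis times angle).
In Python, from station import ctrl gives the robot as it stands.
- The arm moves only by the tool jog_arm, never from a script. Its argument "moves" is a list of rows, each a list of 6 numbers: the shift along the tool's x, y, z in mm, then the turn, a rotation vector about the tool's x, y, z in rad. In form: [[x, y, z, wx, wy, wz], ...]. A call has 1 to 12 rows; each row shifts and turns the commanded pose from where the row before left it, along the tool's axes as they then stand; what a row does not reach is not made up. A row lasts 1/10 s, in which the tool goes at most 50 mm and 8.59 degrees, less where a joint would pass 70% of its speed; a pose out of reach is approached as far as the arm can. A call is refused whole if a number of a shift passes 50 or a number of a turn 0.15, either way. A call with a gripper value outside its range is refused whole. "grip" is the finger opening in mm, from 0 to 85.4, set as the call begins (left out, the last holds). The fingers move at their own pace and stop on an object; "grip_force" is the grip in N (left out, the last holds). Time passes only in rows, so rows that do not move let the fingers close. It gives the time, the measured TCP pose, the force and the opening at its end, in the units of the state.
- ctrl.get_obs(): the state, without advancing time (a new reading comes with each control period).
- ctrl.get_image(name): name is "side" or "top" or "wrist"; returns the picture (480x640x3 uint8, red, green, blue); there is no depth.
- ctrl.camera_params(name): a dict with "fx", "fy", "cx", "cy" (pixels), "pose" (4x4, takes a point from camera to world coordinates); the wrist camera has in their place "T_tool_cam" (4x4, takes a point from camera to tool coordinates, whose origin is the TCP and whose axes are the tool frame's). Camera axes: x right, y up, looking along -z (the intrinsics and any distortion apply to the point x, -y, -z); pixel columns grow to the right and rows downward; lengths in m; the calibration is good to about 2 mm. A picture is of the moment at which its call begins: read the wrist's pose just before it. camera_params takes no time and is no camera call.
- ctrl.finish_job(): hands the job in, once; it reports no verdict.
The state is a dict: "t": time; "q": joint angles; "dq": joint speeds; "effort": joint torques, N m; "tool_pos": TCP position; "tool_rot": TCP orientation; "contact_force": force on the tool from outside, world axes, zero at the start; "wrist_torque": the same for the moment, N m; "opening": finger opening in m.
Only numpy, scipy, OpenCV 4.12 (cv2) and the standard library are available. Lean on these libraries where they do the work, as an engineer would, in place of code of your own. Each camera call takes 0.05 s, during which the arm holds its last target. There are 200 camera calls.

## Task

Push the small aluminium drip cup along the brick ledge and through the orange self-closing flap so that it drops into the steel wash-up caddy: push the flap open with one finger and keep it open while the other finger pushes the cup through, so that the cup itself never bears against the flap. Only push the cup, never pick it up, then come clear so the flap swings shut, and leave the pepper grinder, the pinch bowl and the tongs where they are.

Things in the scene. Friction and masses are not known exactly. Their poses are not given: they have to be found in the camera images.
- caddy: Fixed brick ledge with a steel wash-up caddy let into its end. Origin: at table height under the middle of the doorway, in the closed flap's plane; z up, +x level through the doorway into the caddy (the push), +y to the left of the push. In this frame (mm) the flat ledge top is at z = 76, x -280 to 0, y -185 to 85, with a sheer edge at x = 0; a brick arm also runs beside the caddy (x 0 to 196, y -185 to -75).
- pit (a point): Middle of the caddy's rubber floor, axes as the caddy body's; caddy frame (95, 0, 6) mm. The pit inside measures x 0 to 192, y -68 to 68 mm (caddy frame); its 4 mm steel side and back walls rise to z = 128. Open above but for a hood over x 154 to 196 at z = 128. No lintel stands over the flap, so fingers pointing down can pass from the ledge into the caddy.
- kerb (a point): Middle of the top of the inner face of the straight, slippery white plastic kerb (friction about 0.15), caddy frame (-141, -57.5, 88) mm. The kerb stands on the ledge along caddy x -262 to -20, 12 mm high, 6 thick. The doorway's right post fills caddy y -66.5 to -72.5, up to z = 128. The left (hinge) post, 8 mm across, stands at caddy y = 68.5.
- flap (a joint): Hinge of the orange flap that closes the doorway, rad: 0 shut, up to 1.45 swung into the caddy (+x). Upright axis at caddy x = 0, y = 62.5 mm. The flap is 5 mm thick, reaches towards -y to 124 mm from the axis, and from z = 79 to 126 mm, its top edge free. A spring shuts it from any angle within about a second: torque 0.04 N m when shut, rising by 0.10 N m per rad.
- flap_edge (a point): Point on the flap at the top of its free edge, 124 mm from the hinge axis, 126 mm above the table; moves with the flap.
- cup: Loose round aluminium drip cup, open on top, 56 mm across the rim, 52 mm across the foot, 26 mm tall, 60 to 110 g. Origin at the centre of its underside, z up. It starts standing on the ledge, 90 to 150 mm before the flap (caddy x -150 to -90 mm), with its centre at caddy y -27 to -14 mm, that is 2 to 16 mm off the kerb.
- grinder: Loose blue plastic pepper grinder standing on the ledge beyond the kerb, 54 mm across, 133 mm tall, origin at the centre of its underside. Bystander.
- pinch_bowl: Loose white ceramic pinch bowl standing on the ledge beyond the kerb, 72 mm across, 32 mm tall, origin at the centre of its underside. Bystander.
- tongs: Loose grey-tipped tongs lying flat on the brick arm beside the caddy, about 185 mm long, 50 mm wide, 14 mm high, along their x axis, origin on the underside near mid-length. Bystander.
There are look-alikes about, which are no part of the job. What is shaped like the cup but pink or purple is not meant.

How it is judged:
By the outcome, as a careful person would: the job done as asked, in the order asked, and still so for the second after the job is handed in, with the robot touching nothing.
It also fails if it takes over 35 s, if anything falls off the work surface, if the arm or the gripper's body presses on something with over 40 N, if the wrist force passes 120 N, or if a joint passes its speed limit or range.

## Working session

There is one attempt and no reset: what is moved stays moved. The work goes in short steps, Python scripts to look and compute and a tool call to move; the robot and the scene stay as the last step left them, time stands still between calls to the robot, and variables do not carry over. Pictures are saved under pics/ and viewed, about 8 in all and at most 12, crops included, and the job is handed in when it is done.

Besides the shell and the picture viewer there is one more tool, called after "Call:" by a JSON object that holds its "op" and its "data". jog_arm: Moves the arm, as the interface text tells. Its arguments: {"type":"object","properties":{"moves":{"type":"array","items":{"type":"array","items":{"type":"number"}}},"grip":{"type":"number"},"grip_force":{"type":"number"}},"required":["moves"]}

```bash
mkdir -p pics; ls
python3 - <<'E'
from station import ctrl
import cv2,numpy as np
np.set_printoptions(precision=4,suppress=True)
print(ctrl.get_obs(), ctrl.grip_depth)
for n in("side","top","wrist"):
    print(n,ctrl.camera_params(n))
for n in("side","top"):
    im=ctrl.get_image(n); cv2.imwrite(f"pics/{n}0.png",im[:,:,::-1])
E
```

```text
pics
{'t': 0.0, 'q': array([-1.452 ,  0.0533,  1.6143, -0.    ,  1.476 , -0.119 ]), 'dq': array([0.0009, 0.0016, 0.0007, 0.0004, 0.0018, 0.0015]), 'effort': array([ -0.0025, -39.3683, -37.0178,  -0.0001,   0.0073,  -0.    ]), 'tool_pos': array([ 0.1471, -0.6067,  0.1935]), 'tool_rot': array([-0.2503,  2.0974, -2.0931]), 'contact_force': array([ 0.2875, -0.1026, -0.0797]), 'wrist_torque': array([-0.0619,  0.0872,  0.028 ]), 'opening': 0.0857884414258389} 0.0187
side {'fx': 537.8535644664728, 'fy': 537.8535644664728, 'cx': 321.3003168533321, 'cy': 239.38423739350418, 'pose': array([[ 0.9129,  0.3208, -0.2524,  0.3326],
       [-0.408 ,  0.7012, -0.5847, -0.5737],
       [-0.0106,  0.6367,  0.771 ,  0.7524],
       [ 0.    ,  0.    ,  0.    ,  1.    ]])}
top {'fx': 582.576770266576, 'fy': 582.576770266576, 'cx': 314.5600223331167, 'cy': 239.7128211946611, 'pose': array([[-0.0235,  0.9909, -0.1323,  0.432 ],
       [-0.9997, -0.0247, -0.0076, -0.0808],
       [-0.0108,  0.1321,  0.9912,  1.1519],
       [ 0.    ,  0.    ,  0.    ,  1.    ]])}
wrist {'fx': 330.4622961605643, 'fy': 330.4622961605643, 'cx': 322.21102647618045, 'cy': 242.192375870578, 'T_tool_cam': array([[ 0.0001, -0.9444, -0.3287, -0.0849],
       [-0.0008,  0.3287, -0.9444, -0.1788],
       [ 1.    ,  0.0004, -0.0007,  0.0006],
       [ 0.    ,  0.    ,  0.    ,  1.    ]])}
```

View pics/top0.png

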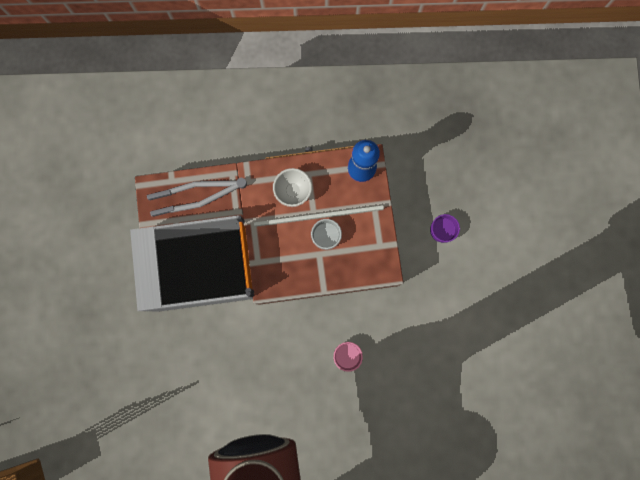

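View pics/side0.png

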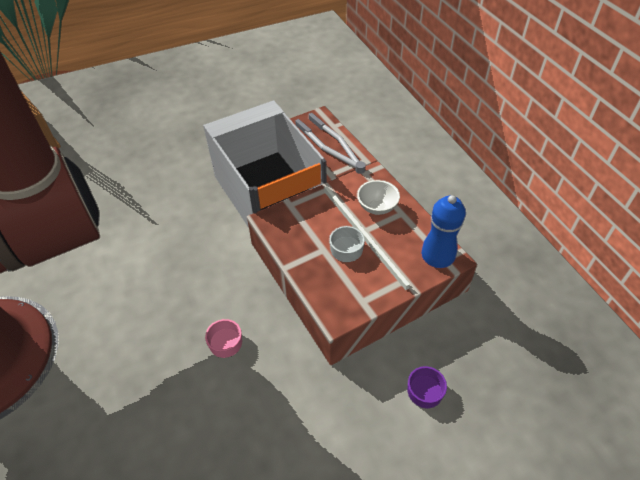

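The candidates in the top view are:
- grey cup, on the ledge inside the kerb, at (326,234)
- white pinch bowl, beyond the kerb, at (292,187)
- pink look-alike, at (347,356)
- purple look-alike, at (445,229)

I choose the grey one at (326,234), which is also at (347,243) in the side view. Next I check it in a close crop and measure.

Run:
```python
import cv2
im=cv2.imread("pics/top0.png")
cv2.imwrite("pics/c.png",cv2.resize(im[140:320,220:415],None,fx=4,fy=3.3,interpolation=cv2.INTER_CUBIC)) if 0 else cv2.imwrite("pics/c.png",cv2.resize(im[140:315,220:415],None,fx=3.4,fy=3.4,interpolation=cv2.INTER_CUBIC))
```

```text
(no output)
```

View pics/c.png

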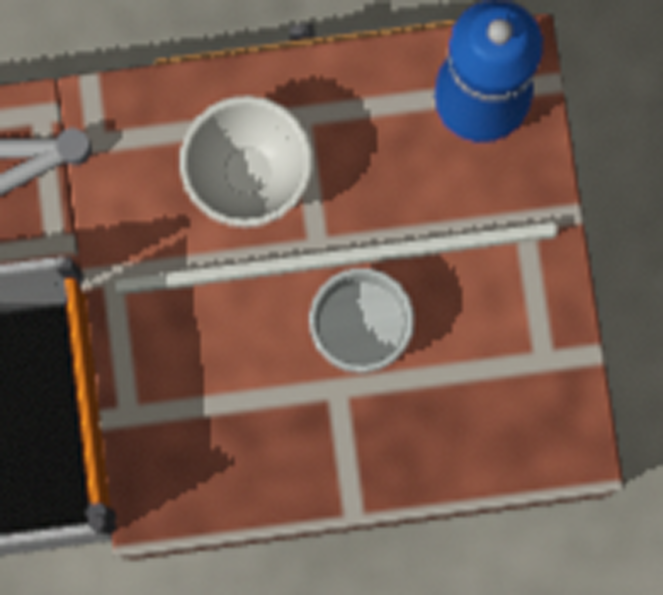

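The crop shows an open grey metal cup, centre about (326.2,233.8), rim radius about 15 px (28 mm expected, about 15.5 px), on the ledge inside the kerb. Next I fit the caddy frame from the landmarks and cross-check it in the side view.

```bash
cat > h.py <<'E'
import numpy as np,cv2
from station import ctrl
from scipy.spatial.transform import Rotation as R
np.set_printoptions(precision=4,suppress=True)
def ray(n,u,v,z):
    c=ctrl.camera_params(n);P=c["pose"]
    d=P[:3,:3]@[(u-c["cx"])/c["fx"],-(v-c["cy"])/c["fy"],-1]
    return P[:3,3]+d*(z-P[2,3])/d[2]
def proj(n,p):
    c=ctrl.camera_params(n);P=c["pose"];q=P[:3,:3].T@(np.array(p)-P[:3,3])
    return np.array([c["cx"]-c["fx"]*q[0]/q[2],c["cy"]+c["fy"]*q[1]/q[2]])
E
python3 - <<'E'
from h import *
L=[(-280,85,76,620,483),(-280,-185,76,553,15),(0,85,76,115,548),(-262,-60.5,88,555,230),(-20,-60.5,88,118,285),(0,-69.5,128,70,268),(0,68.5,128,100,515)]
W=np.array([ray("top",220+u/3.4,140+v/3.4,z/1e3)[:2] for *_,z,u,v in L])*1e3
C=np.array([l[:2] for l in L],float)
a=C-C.mean(0);b=W-W.mean(0)
th=np.arctan2((a[:,0]*b[:,1]-a[:,1]*b[:,0]).sum(),(a*b).sum())
r=np.array([[np.cos(th),-np.sin(th)],[np.sin(th),np.cos(th)]])
o=W.mean(0)-r@C.mean(0)
print("yaw",th,"origin",o);print("resid",W-(C@r.T+o))
print("scale",(np.linalg.norm(b)/np.linalg.norm(a)))
# cup in both views by contour
for n,(u,v) in(("top",(326.2,233.8)),("side",(347,238))):
    im=cv2.imread(f"pics/{n}0.png");hsv=cv2.cvtColor(im,cv2.COLOR_BGR2HSV)
    m=((hsv[...,1]<60)).astype(np.uint8);
    m2=np.zeros_like(m);cv2.circle(m2,(int(u),int(v)),21 if n=="side" else 17,1,-1);m&=m2
    cs,_=cv2.findContours(m,0,2);c=max(cs,key=cv2.contourArea)
    print(n,cv2.boundingRect(c),cv2.fitEllipse(c))
w=ray("top",326.2,233.8,.102)[:2]*1e3
print("cup world",w,"caddy",r.T@(w-o))
f=lambda p:np.r_[r@np.array(p[:2],float)+o,p[2]]/1e3
print("side preds: cup rim",proj("side",np.r_[w,102]/1e3),*[ (l[:3],proj("side",f(l[:3]))) for l in L])
ob=ctrl.get_obs();print("tool R",R.from_rotvec(ob["tool_rot"]).as_matrix())
np.savez("fr.npz",r=r,o=o,th=th)
im=cv2.imread("pics/side0.png")
for l in L: cv2.drawMarker(im,tuple(int(round(x)) for x in proj("side",f(l[:3]))),(0,255,0),0,7)
cup=proj("side",np.r_[w,102]/1e3)
for k in range(0,360,15):
    p=proj("side",np.r_[w+28*np.array([np.cos(k/57.3),np.sin(k/57.3)]),102]/1e3);im[int(round(p[1])),int(round(p[0]))]=(0,255,0)
cv2.imwrite("pics/s1.png",cv2.resize(im[90:370,200:480],None,fx=2.1,fy=2.1))
E
```

```text
yaw 1.6750115920544153 origin [545.0429  52.0252]
resid [[ 3.2547  2.928 ]
 [-2.9571  0.9051]
 [ 3.8646 -1.33  ]
 [-1.6972  0.9714]
 [-0.8596 -0.9634]
 [-4.6201 -1.1182]
 [ 3.0146 -1.3928]]
scale 0.9832218140914462
top (311, 219, 31, 31) ((325.8623046875, 233.68069458007812), (29.992151260375977, 30.308198928833008), 20.697227478027344)
side (329, 217, 40, 43) ((348.355224609375, 239.5140380859375), (35.1891975402832, 41.18749237060547), 36.38701248168945)
cup world [582.4602 -94.1585] caddy [-149.283   -22.0073]
side preds: cup rim [346.3451 237.9157] ((-280, 85, 76), array([330.1281, 340.7192])) ((-280, -185, 76), array([478.3188, 263.0889])) ((0, 85, 76), array([246.1556, 214.1285])) ((-262, -60.5, 88), array([407.6489, 283.7231])) ((-20, -60.5, 88), array([325.9174, 185.3777])) ((0, -69.5, 128), array([324.4579, 159.7377])) ((0, 68.5, 128), array([251.5669, 188.9215]))
tool R [[-0.9719 -0.0002  0.2355]
 [-0.2355  0.0018 -0.9719]
 [-0.0002 -1.     -0.0018]]
```

View pics/s1.png

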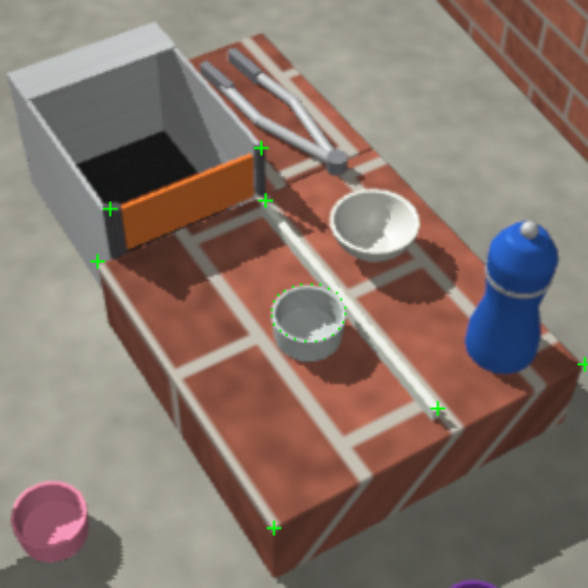

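```bash
cat >> h.py <<'E'
D=np.load("fr.npz") if __import__("os").path.exists("fr.npz") else None
def delta(M,z,phi=np.pi/6):
    ob=ctrl.get_obs();r,o,th=D["r"],D["o"],float(D["th"])
    Rt=R.from_rotvec(ob["tool_rot"]).as_matrix();p=ob["tool_pos"]*1e3
    yaw=th+phi+np.pi
    Rg=np.array([[-np.sin(yaw-np.pi)*-1*-1,0,np.cos(yaw)],[0,0,np.sin(yaw)],[0,-1,0]])
    zz=np.array([np.cos(yaw),np.sin(yaw),0]);yy=np.array([0,0,-1.]);Rg=np.c_[np.cross(yy,zz),yy,zz]
    t=np.r_[r@np.array(M,float)+o,z]
    print("t",ob["t"],"tcp",p,"caddy",r.T@(p[:2]-o),"F",ob["contact_force"],"goal",t)
    print("turn(tool)",R.from_matrix(Rt.T@Rg).as_rotvec(),"shift in current tool",Rt.T@(t-p),"in goal tool",Rg.T@(t-p))
    cx=np.r_[r[:,0],0];cy=np.r_[r[:,1],0];print("caddy x,y in current tool",Rt.T@cx,Rt.T@cy)
E
python3 -c "
from h import *
delta((-157.5,10.9),195)"
```

```text
t 0.1 tcp [ 147.1389 -606.792   193.591 ] caddy [-613.8502  464.2798] F [-0.0347 -0.6345 -0.8378] goal [ 550.5862 -105.7541  195.    ]
turn(tool) [ 0.0018 -0.3901 -0.0006] shift in current tool [-510.1021   -0.5727 -391.9263] in goal tool [-620.8135   -1.409  -168.521 ]
caddy x,y in current tool [-0.1331  0.0018 -0.9911] [ 0.9911  0.     -0.1331]
```

Call:
{"op": "jog_arm", "data": {"moves": [[0,0,0,0,-0.13,0],[0,0,0,0,-0.13,0],[0,0,0,0,-0.13,0],[-44,0,-12,0,0,0],[-44,0,-12,0,0,0],[-44,0,-12,0,0,0],[-44,0,-12,0,0,0],[-44,0,-12,0,0,0],[-44,0,-12,0,0,0],[-44,0,-12,0,0,0],[-44,0,-12,0,0,0],[-44,0,-12,0,0,0]], "grip": 85.4}}

```text
t: 1.3
tool_pos: [0.4049, -0.2856, 0.1943]
tool_rot: [-0.604, 1.862, -1.862]
contact_force: [0.3, -0.5, 0.0]
opening: 0.0854
```

Call:
{"op": "jog_arm", "data": {"moves": [[-44,0,-12,0,0,0],[-44,0,-12,0,0,0],[-44,0,-12,0,0,0],[-44,0,-12,0,0,0],[0,0,0,0,0,0],[0,0,0,0,0,0],[0,0,0,0,0,0]]}}

```text
t: 2.0
tool_pos: [0.518, -0.1456, 0.1943]
tool_rot: [-0.605, 1.863, -1.862]
contact_force: [-0.1, 0.5, 0.8]
opening: 0.0852
```

```bash
python3 -c "
from h import *
delta((-157.5,10.9),130)"
```

```text
t 2.0 tcp [ 517.9528 -145.6451  194.2792] caddy [-193.7798   47.5061] F [-0.094   0.5424  0.8411] goal [ 550.5862 -105.7541  130.    ]
turn(tool) [ 0.0005 -0.0007  0.0007] shift in current tool [-49.88    64.2493 -13.1173] in goal tool [-49.8417  64.2792 -13.1161]
caddy x,y in current tool [-0.4994  0.0001 -0.8664] [ 0.8664  0.0009 -0.4994]
```

Next I go over the spot at TCP z 130 (tips at about 143) and check with the wrist and top views before the final descent.

Call:
{"op": "jog_arm", "data": {"moves": [[-25,0,-7,0,0,0],[-25,0,-6,0,0,0],[0,22,0,0,0,0],[0,22,0,0,0,0],[0,20,0,0,0,0],[0,0,0,0,0,0],[0,0,0,0,0,0]]}}

```text
t: 2.7
tool_pos: [0.5508, -0.1063, 0.1308]
tool_rot: [-0.603, 1.863, -1.863]
contact_force: [0.2, -0.4, -1.3]
opening: 0.0853
```

Run:
```python
from h import *
delta((-157.5,10.9),75)
w=ctrl.get_image("wrist");s=ctrl.get_image("side")
cv2.imwrite("pics/j.png",np.hstack([cv2.resize(w,None,fx=.7,fy=.7)[:,:,::-1],cv2.resize(s[100:436,190:542],None,fx=1,fy=1)[:,:,::-1]]))
```

```text
t 2.7 tcp [ 550.8305 -106.2864  130.7822] caddy [-158.0547   10.7125] F [ 0.188  -0.4355 -1.2796] goal [ 550.5862 -105.7541   75.    ]
turn(tool) [ 0.0004 -0.0019  0.0004] shift in current tool [-0.1348 55.7824 -0.5516] in goal tool [-0.1149 55.7822 -0.5742]
caddy x,y in current tool [-0.4984  0.0002 -0.867 ] [ 0.867   0.0005 -0.4984]
```

View pics/j.png

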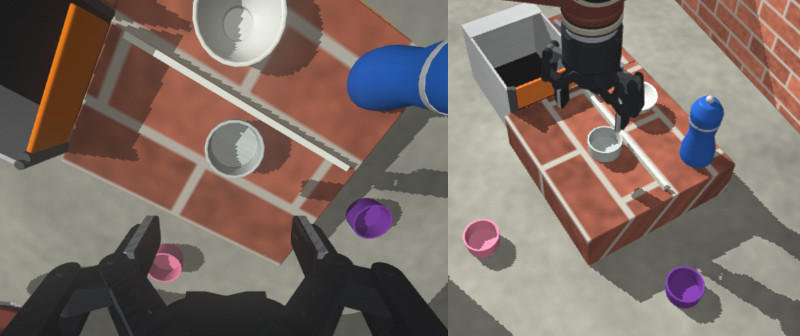

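The left half is the wrist view: cup at about (334,213) full-size px, white kerb behind it, orange flap left. I use this as an independent measurement in robot coordinates.

Run:
```python
from h import *
ob=ctrl.get_obs();T=np.eye(4);T[:3,:3]=R.from_rotvec(ob["tool_rot"]).as_matrix();T[:3,3]=ob["tool_pos"]
c=ctrl.camera_params("wrist");P=T@c["T_tool_cam"]
r,o=D["r"],D["o"]
def rayw(u,v,z):
    d=P[:3,:3]@[(u-c["cx"])/c["fx"],-(v-c["cy"])/c["fy"],-1];p=P[:3,3]+d*(z/1e3-P[2,3])/d[2]
    return p[:2]*1e3
for n,u,v,z in [("cup L",205,148,102),("cup R",263,148,102),("cup T",234,120,102),("cup Bt",234,177,102),("kerb a",155,53,88),("kerb b",345,165,88),("hinge post (0,68.5)",22,161,128),("right post(0,-69.5)",113,17,128),("near corner (-280,85)",281,263,76),("near (0,85)",66,158,76)]:
    w=rayw(u/.7,v/.7,z);print(n,w,r.T@(w-o))
```

```text
cup L [568.0186 -72.1269] [-125.8686   -9.9359]
cup R [ 599.5536 -115.7546] [-172.5402  -36.7613]
cup T [604.3417 -78.6754] [-136.1602  -45.3807]
cup Bt [ 560.6463 -111.1029] [-163.8662    1.4509]
kerb a [609.0922   9.7401] [-48.7186 -59.303 ]
kerb b [ 633.192  -198.4059] [-258.2423  -61.6193]
hinge post (0,68.5) [476.8458  46.1064] [ 1.2076 68.4428]
right post(0,-69.5) [613.5721  32.1588] [-26.8876 -66.0907]
near corner (-280,85) [ 495.0542 -234.3255] [-279.597    79.5056]
near (0,85) [466.504   38.9164] [-4.8676 79.4764]
```

The wrist view gives the cup at (-149.5,-22.5), matching the top view at (-149,-22). The kerb line is -60.5 ±1 and the hinge post (1,68). The right-post pixel (-27,-66) disagrees and looks like a mispick, since the flap edge crosses the frame border there. I now descend in small steps.

Call:
{"op": "jog_arm", "data": {"moves": [[0,12,0,0,0,0],[0,12,0,0,0,0],[0,12,0,0,0,0],[0,8,0,0,0,0],[0,6,0,0,0,0],[0,4,0,0,0,0],[0,0,0,0,0,0],[0,0,0,0,0,0]]}}

```text
t: 3.6
tool_pos: [0.5516, -0.1053, 0.077]
tool_rot: [-0.604, 1.861, -1.862]
contact_force: [-0.0, 0.1, -0.0]
opening: 0.0856
```

Run:
```python
from h import *
delta((-146.5,10.9),75)
w=ctrl.get_image("wrist");s=ctrl.get_image("side")
cv2.imwrite("pics/j2.png",np.hstack([cv2.resize(w,None,fx=.7,fy=.7)[:,:,::-1],s[100:436,190:542][:,:,::-1]]))
```

```text
t 3.6 tcp [ 551.6274 -105.3358   76.9995] caddy [-157.1922    9.821 ] F [-0.0439  0.1169 -0.0092] goal [549.4419 -94.8138  75.    ]
turn(tool) [-0.0004  0.     -0.0003] shift in current tool [-4.4113  1.9969 -9.8   ] in goal tool [-4.4117  1.9995 -9.7993]
caddy x,y in current tool [-0.5    -0.0002 -0.866 ] [ 0.866  -0.0005 -0.5   ]
```

View pics/j2.png

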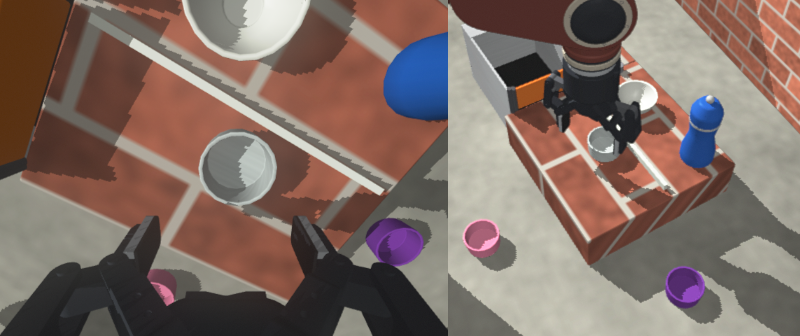

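The fingers straddle the cup with no force, B about 11 mm behind it and clear of kerb and bowl. I start the push with a slight drift to the kerb side, at 60 mm/s.

Call:
{"op": "jog_arm", "data": {"moves": [[-3.5,0.2,-4.9,0,0,0],[-3.5,0.2,-4.9,0,0,0],[-3.5,0.2,-4.9,0,0,0],[-3.5,0.2,-4.9,0,0,0],[-3.5,0.2,-4.9,0,0,0],[-3.5,0.2,-4.9,0,0,0],[-3.5,0.2,-4.9,0,0,0],[-3.5,0.2,-4.9,0,0,0],[-3.5,0.2,-4.9,0,0,0],[-3.5,0.2,-4.9,0,0,0],[-3,0,-5.2,0,0,0],[-3,0,-5.2,0,0,0]]}}

```text
t: 4.9
tool_pos: [0.5496, -0.0326, 0.0747]
tool_rot: [-0.604, 1.862, -1.862]
contact_force: [0.0, -0.4, 0.7]
opening: 0.0855
```

Run:
```python
from h import *
delta((-51,4),75)
w=ctrl.get_image("wrist");s=ctrl.get_image("side")
cv2.imwrite("pics/j3.png",np.hstack([cv2.resize(w,None,fx=.7,fy=.7)[:,:,::-1],s[100:436,190:542][:,:,::-1]]))
```

```text
t 4.9 tcp [549.5987 -32.6396  74.6878] caddy [-84.6794   4.2764] F [ 0.0358 -0.3905  0.6794] goal [546.37     0.8858  75.    ]
turn(tool) [ 0.     -0.      0.0001] shift in current tool [-17.0783  -0.3122 -29.0295] in goal tool [-17.079   -0.3122 -29.029 ]
caddy x,y in current tool [-0.5    0.    -0.866] [ 0.866   0.0001 -0.5   ]
```

View pics/j3.png

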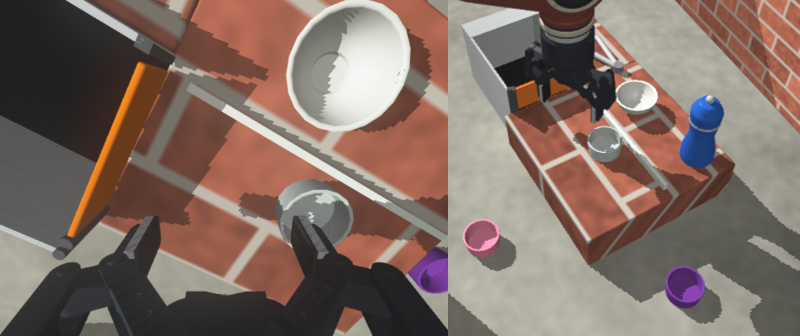

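The cup looks unmoved and the finger looks to have passed over or beside it. I measure before going on.

```bash
cat >> h.py <<'E'
def rayw(u,v,z,ob=None):
    ob=ob or ctrl.get_obs();T=np.eye(4);T[:3,:3]=R.from_rotvec(ob["tool_rot"]).as_matrix();T[:3,3]=ob["tool_pos"]
    c=ctrl.camera_params("wrist");P=T@c["T_tool_cam"]
    d=P[:3,:3]@[(u-c["cx"])/c["fx"],-(v-c["cy"])/c["fy"],-1];p=P[:3,3]+d*(z/1e3-P[2,3])/d[2]
    return D["r"].T@(p[:2]*1e3-D["o"])
E
python3 - <<'E'
from h import *
r,o=D["r"],D["o"]
print("wrist cup",rayw(318/.7,214/.7,102))
print("side cup",r.T@(ray("side",190+604-448,100+138,.102)[:2]*1e3-o))
ob=ctrl.get_obs();T=R.from_rotvec(ob["tool_rot"]).as_matrix()
# where fingertip B would project in wrist for tip depths
c=ctrl.camera_params("wrist");Ti=np.linalg.inv(c["T_tool_cam"])
for y in (0,-13,-20,-30):
  for x in(-11,11):
    for z in (43,57):
      q=Ti@[x/1e3,y/1e3,z/1e3,1];print(y,x,z,(np.array([c["cx"]-c["fx"]*q[0]/q[2],c["cy"]+c["fy"]*q[1]/q[2]])*.7).round(),end=" ")
  print()
w=ctrl.get_image("wrist");cv2.imwrite("pics/k.png",cv2.resize(w[230:480,330:640],None,fx=2,fy=2)[:,:,::-1])
E
```

```text
wrist cup [-146.0604  -27.6889]
side cup [-149.154   -21.4502]
0 -11 43 [276. 182.] 0 -11 57 [293. 182.] 0 11 43 [274. 206.] 0 11 57 [291. 206.] 
-13 -11 43 [280. 189.] -13 -11 57 [298. 189.] -13 11 43 [278. 214.] -13 11 57 [295. 214.] 
-20 -11 43 [282. 192.] -20 -11 57 [300. 192.] -20 11 43 [279. 218.] -20 11 57 [297. 218.] 
-30 -11 43 [285. 198.] -30 -11 57 [305. 198.] -30 11 43 [282. 225.] -30 11 57 [301. 225.]
```

View pics/k.png

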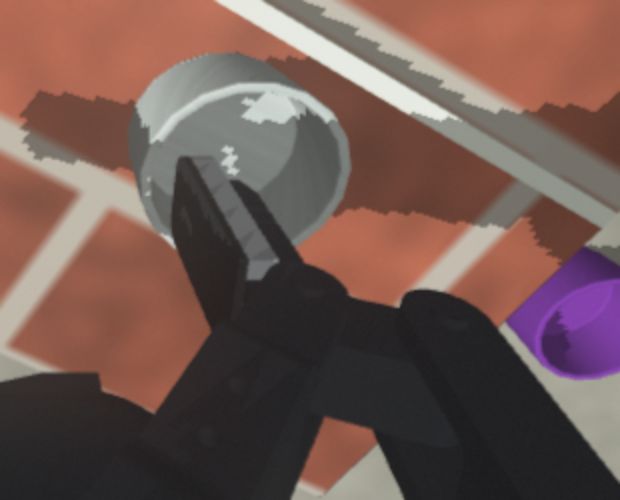

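Run:
```python
from h import *
ob=ctrl.get_obs();Rt=R.from_rotvec(ob["tool_rot"]).as_matrix();p=ob["tool_pos"]
s=ctrl.get_image("side")[:,:,::-1].copy()
for y,col in((0,(0,0,255)),(-13,(0,255,255)),(-25,(0,255,0)),(-35,(255,255,0)),(-50,(255,0,255))):
  for x in(-11,11):
    for z in(-43,43):
      u=proj("side",p+Rt@(np.array([x,y,z])/1e3));cv2.circle(s,(int(u[0]*1),int(u[1])),1,col,-1)
      print(y,x,z,p[2]-y/1e3,u.round())
cv2.imwrite("pics/l.png",cv2.resize(s[110:290,240:440],None,fx=3.2,fy=3.2,interpolation=cv2.INTER_NEAREST))
```

```text
0 -11 -43 0.07472240007716442 [294. 215.]
0 -11 43 0.07472240007716442 [338. 234.]
0 11 -43 0.07472240007716442 [287. 224.]
0 11 43 0.07472240007716442 [331. 243.]
-13 -11 -43 0.08772240007716442 [293. 210.]
-13 -11 43 0.08772240007716442 [338. 229.]
-13 11 -43 0.08772240007716442 [286. 219.]
-13 11 43 0.08772240007716442 [331. 238.]
-25 -11 -43 0.09972240007716443 [293. 205.]
-25 -11 43 0.09972240007716443 [338. 224.]
-25 11 -43 0.09972240007716443 [286. 214.]
-25 11 43 0.09972240007716443 [331. 233.]
-35 -11 -43 0.10972240007716443 [292. 201.]
-35 -11 43 0.10972240007716443 [338. 220.]
-35 11 -43 0.10972240007716443 [285. 209.]
-35 11 43 0.10972240007716443 [331. 229.]
-50 -11 -43 0.12472240007716442 [292. 195.]
-50 -11 43 0.12472240007716442 [338. 214.]
-50 11 -43 0.12472240007716442 [285. 203.]
-50 11 43 0.12472240007716442 [332. 223.]
```

View pics/l.png

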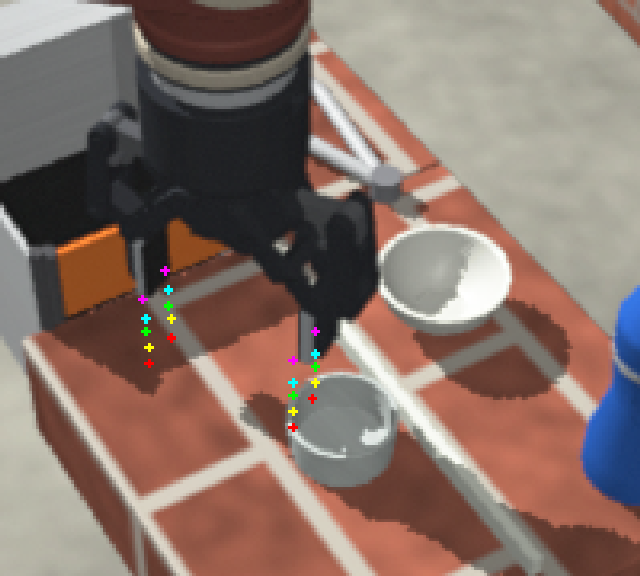

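By projection the fingertips really sit about 45–50 mm behind the TCP when open, around z 120, so finger B passed over the 102 mm rim without touching it. The cup is still at about (-149,-22). I go back behind it and come down, finding the ledge by light touch.

Call:
{"op": "jog_arm", "data": {"moves": [[7,-1,10.2,0,0,0],[7,0,10.2,0,0,0],[7,0,10.2,0,0,0],[7,0,10.2,0,0,0],[7,0,10.2,0,0,0],[7,0,10.2,0,0,0],[0,0,0,0,0,0],[0,0,0,0,0,0]]}}

```text
t: 5.9
tool_pos: [0.5515, -0.1076, 0.0756]
tool_rot: [-0.604, 1.863, -1.862]
contact_force: [-0.0, -0.3, -0.1]
opening: 0.0856
```

Run:
```python
from h import *
delta((-160,9),50)
w=ctrl.get_image("wrist");s=ctrl.get_image("side")
cv2.imwrite("pics/m.png",np.hstack([cv2.resize(w,None,fx=.7,fy=.7)[:,:,::-1],cv2.resize(s[150:290,270:416],(350,336))[:,:,::-1]]))
```

```text
t 5.9 tcp [ 551.5343 -107.6002   75.6177] caddy [-159.4347   10.1491] F [-0.0309 -0.3138 -0.1002] goal [ 552.736  -108.0429   50.    ]
turn(tool) [ 0.0004 -0.0008 -0.0001] shift in current tool [-0.711  25.6173  1.0747] in goal tool [-0.7125 25.6177  1.0641]
caddy x,y in current tool [-0.4993  0.0004 -0.8664] [ 0.8664  0.0001 -0.4993]
```

View pics/m.png

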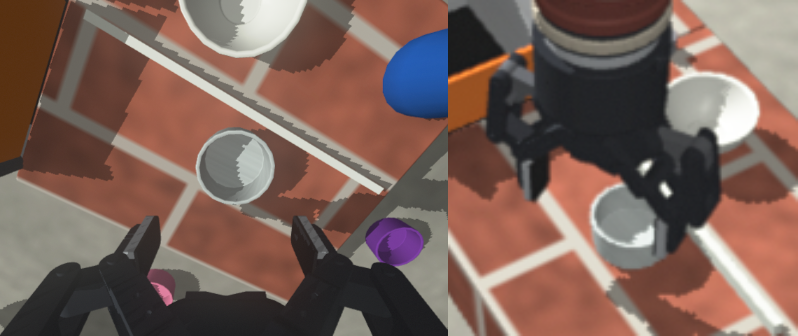

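Call:
{"op": "jog_arm", "data": {"moves": [[0,6,0,0,0,0],[0,6,0,0,0,0],[0,5,0,0,0,0],[0,3,0,0,0,0],[0,0,0,0,0,0]]}}

```text
t: 6.5
tool_pos: [0.551, -0.1071, 0.0547]
tool_rot: [-0.606, 1.863, -1.861]
contact_force: [-0.2, 0.9, 0.4]
opening: 0.0856
```

Call:
{"op": "jog_arm", "data": {"moves": [[0,2,0,0,0,0],[0,2,0,0,0,0],[0,2,0,0,0,0],[0,0,0,0,0,0]]}}

```text
t: 6.9
tool_pos: [0.5514, -0.1073, 0.0494]
tool_rot: [-0.605, 1.862, -1.862]
contact_force: [0.6, 0.6, 0.4]
opening: 0.0857
```

Run:
```python
from h import *
delta((-160,9),50)
ob=ctrl.get_obs();Rt=R.from_rotvec(ob["tool_rot"]).as_matrix();p=ob["tool_pos"]
s=ctrl.get_image("side")[:,:,::-1].copy()
s=cv2.resize(s[150:290,270:440],None,fx=4.2,fy=4.2,interpolation=cv2.INTER_CUBIC)
for y,col in((-13,(0,255,255)),(-25,(0,255,0)),(-35,(255,255,0)),(-50,(255,0,255))):
  for x in(-11,11):
    for z in(43,50):
      u=(proj("side",p+Rt@(np.array([x,y,z])/1e3))+.5-[270,150])*4.2;cv2.circle(s,(int(u[0]),int(u[1])),2,col,-1)
cv2.imwrite("pics/n.png",s)
```

```text
t 6.9 tcp [ 551.3844 -107.2688   49.3891] caddy [-159.0895   10.2638] F [0.6411 0.5686 0.4206] goal [ 552.736  -108.0429   50.    ]
turn(tool) [ 0.0004 -0.      0.0003] shift in current tool [-0.6391 -0.6118  1.4201] in goal tool [-0.6392 -0.6109  1.4204]
caddy x,y in current tool [-0.5     0.0002 -0.8661] [ 0.8661  0.0005 -0.5   ]
```

View pics/n.png

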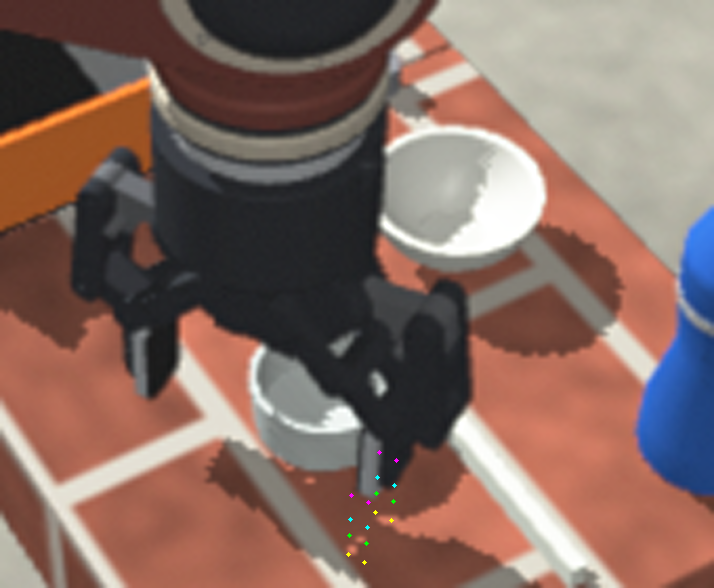

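There is still no contact at TCP z 49, which confirms the tips are well behind the TCP (about 45 mm, tip z about 94), and the body is similarly higher. I go 8 mm lower, to tips at about 86.

Call:
{"op": "jog_arm", "data": {"moves": [[0,2,0,0,0,0],[0,2,0,0,0,0],[0,2,0,0,0,0],[0,2,0,0,0,0],[0,0,0,0,0,0]]}}

```text
t: 7.45
tool_pos: [0.5513, -0.1072, 0.0412]
tool_rot: [-0.605, 1.863, -1.861]
contact_force: [0.1, -0.0, 0.1]
opening: 0.0857
```

Call:
{"op": "jog_arm", "data": {"moves": [[-3.5,0,-4.9,0,0,0],[-3.5,0,-4.9,0,0,0],[-3.5,0,-4.9,0,0,0],[-3.5,0,-4.9,0,0,0],[-3.5,0,-4.9,0,0,0],[-3.5,0,-4.9,0,0,0]]}}

```text
t: 8.05
tool_pos: [0.5514, -0.0706, 0.0418]
tool_rot: [-0.604, 1.861, -1.862]
contact_force: [1.2, -0.4, 0.6]
opening: 0.0855
```

```bash
cat >> h.py <<'E'
def look(pred,name=None):
    "cup in wrist view near predicted caddy (x,y): low-saturation bright blob -> caddy position"
    ob=ctrl.get_obs();w=ctrl.get_image("wrist")
    if name: cv2.imwrite(f"pics/{name}.png",w[:,:,::-1])
    hsv=cv2.cvtColor(w,cv2.COLOR_RGB2HSV);m=((hsv[...,1]<40)&(hsv[...,2]>75)).astype(np.uint8)
    m=cv2.morphologyEx(m,cv2.MORPH_OPEN,np.ones((5,5),np.uint8))
    cs,_=cv2.findContours(m,0,2)
    for c in cs:
        if cv2.contourArea(c)<1200: continue
        (u,v),rad=cv2.minEnclosingCircle(c);print("blob",round(u),round(v),"r",round(rad),"area",cv2.contourArea(c),"caddy",rayw(u,v,98,ob))
E
python3 - <<'E'
from h import *
delta((-51,4),41)
look(0,"w1")
E
```

```text
t 8.05 tcp [551.3842 -70.5935  41.7888] caddy [-122.6131    6.4487] F [ 1.2388 -0.3825  0.6068] goal [546.37     0.8858  41.    ]
turn(tool) [-0.0002  0.0002 -0.0001] shift in current tool [-37.9409   0.7817 -60.786 ] in goal tool [-37.9272   0.7888 -60.7944]
caddy x,y in current tool [-0.5002 -0.0001 -0.8659] [ 0.8659 -0.0001 -0.5002]
blob 142 466 r 29 area 1498.5 caddy [-82.7253 121.8282]
blob 60 402 r 94 area 9966.5 caddy [-35.1369 100.7896]
blob 381 200 r 305 area 75848.5 caddy [-112.8692  -55.8506]
```

```bash
cat >> h.py <<'E'
def hough(name):
    ob=ctrl.get_obs();w=ctrl.get_image("wrist");cv2.imwrite(f"pics/{name}.png",w[:,:,::-1])
    g=cv2.medianBlur(cv2.cvtColor(w,cv2.COLOR_RGB2GRAY),3)
    C=cv2.HoughCircles(g,cv2.HOUGH_GRADIENT,1.5,25,param1=120,param2=35,minRadius=40,maxRadius=75)
    for u,v,q in (C[0][:6] if C is not None else []): print("circ",u,v,"r",q,"caddy",rayw(u,v,102,ob))
E
python3 - <<'E'
from h import *
hough("w2")
E
```

```text
circ 365.25 296.25 r 69.1 caddy [-127.2905  -20.1033]
circ 356.25 266.25 r 49.3 caddy [-117.1969  -29.4308]
circ 510.75 320.25 r 69.1 caddy [-185.4108  -40.8325]
```

Rim circle 1 has the expected radius and puts the cup at (-127,-20), so finger B now really pushes it. But the contact is about 4 mm right of the cup's centre and would steer it off the kerb. I back off, shift left, and push slightly towards the kerb.

Call:
{"op": "jog_arm", "data": {"moves": [[2,0,3.5,0,0,0],[6,0,-3.5,0,0,0],[5.2,0,-3,0,0,0],[0,0,0,0,0,0],[-4.3,0,-4.4,0,0,0],[-4.3,0,-4.4,0,0,0],[-4.3,0,-4.4,0,0,0],[-4.3,0,-4.4,0,0,0],[-4.3,0,-4.4,0,0,0],[-4.3,0,-4.4,0,0,0],[-4.3,0,-4.4,0,0,0],[0,0,0,0,0,0]]}}

```text
t: 9.35
tool_pos: [0.5452, -0.033, 0.0417]
tool_rot: [-0.605, 1.861, -1.861]
contact_force: [0.1, -0.4, 0.0]
opening: 0.0854
```

Run:
```python
from h import *
delta((-84,9),41)
hough("w3")
```

```text
t 9.35 tcp [545.2219 -33.0328  41.6561] caddy [-84.6152   8.6702] F [ 0.0513 -0.3666  0.0047] goal [544.83   -32.4553  41.    ]
turn(tool) [ 0.0003  0.0009 -0.0002] shift in current tool [-0.0226  0.6564 -0.6974] in goal tool [-0.022   0.6561 -0.6977]
caddy x,y in current tool [-0.5008  0.0004 -0.8656] [ 0.8656  0.     -0.5008]
circ 378.75 264.75 r 69.1 caddy [-87.1884 -32.1734]
circ 359.25 282.75 r 47.65 caddy [-84.748  -21.8152]
circ 503.25 314.25 r 72.4 caddy [-143.5919  -39.3143]
circ 525.75 122.25 r 69.1 caddy [-101.4559 -100.6209]
circ 527.25 324.75 r 57.55 caddy [-155.5175  -40.4322]
circ 102.75 425.25 r 50.8 caddy [-19.7961 101.4192]
```

The cup is seated against the kerb at about (-87,-30), contact on its rear left. I push straight on; finger A should meet the flap after about 28 mm.

Call:
{"op": "jog_arm", "data": {"moves": [[-3,0,-5.2,0,0,0],[-3,0,-5.2,0,0,0],[-3,0,-5.2,0,0,0],[-3,0,-5.2,0,0,0],[-3,0,-5.2,0,0,0],[-3,0,-5.2,0,0,0],[-3,0,-5.2,0,0,0],[-3,0,-5.2,0,0,0]]}}

```text
t: 10.2
tool_pos: [0.5401, 0.0138, 0.0417]
tool_rot: [-0.605, 1.861, -1.863]
contact_force: [-0.4, -4.6, 0.4]
opening: 0.0855
```

Run:
```python
from h import *
delta((-36,9),41)
hough("w4")
w=cv2.imread("pics/w4.png");s=ctrl.get_image("side")[:,:,::-1]
cv2.imwrite("pics/o.png",np.hstack([cv2.resize(w,None,fx=.7,fy=.7),s[80:416,190:542]]))
```

```text
t 10.2 tcp [540.066   13.8238  41.7094] caddy [-37.4765   8.9238] F [-0.4456 -4.6243  0.4468] goal [539.8367  15.2843  41.    ]
turn(tool) [-0.0008  0.0001  0.0007] shift in current tool [-0.6729  0.7079 -1.3172] in goal tool [-0.6723  0.7094 -1.3167]
caddy x,y in current tool [-0.5001 -0.001  -0.866 ] [ 0.866   0.0002 -0.5001]
circ 381.75 264.75 r 69.1 caddy [-41.0291 -32.496 ]
circ 626.25 185.25 r 70.75 caddy [ -99.9384 -102.1792]
circ 360.75 279.75 r 49.3 caddy [-37.3826 -22.962 ]
circ 269.25 347.25 r 64.15 caddy [-20.4826  23.4856]
circ 509.25 318.75 r 70.75 caddy [-100.0691  -38.5788]
circ 617.25 150.75 r 65.65 caddy [ -88.1172 -109.1527]
```

View pics/o.png

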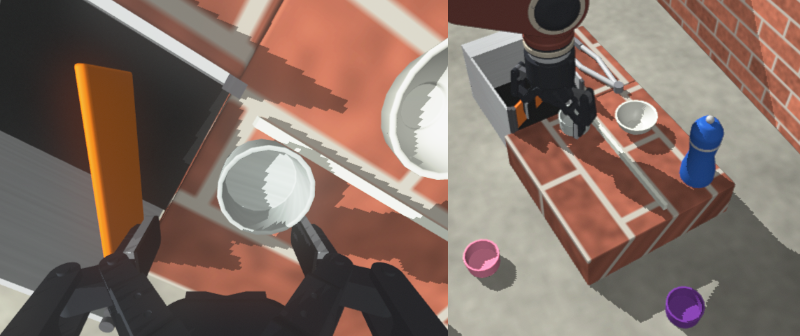

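The wrist view shows finger A holding the orange flap well open, about 0.6 rad. The cup, at about (266,188) in the picture, rests against kerb and finger B, clear of the flap. Pushing on.

Call:
{"op": "jog_arm", "data": {"moves": [[-3.2,0,-5.1,0,0,0],[-3.2,0,-5.1,0,0,0],[-3.2,0,-5.1,0,0,0],[-3.2,0,-5.1,0,0,0],[-3.2,0,-5.1,0,0,0],[-3.2,0,-5.1,0,0,0]]}}

```text
t: 10.9
tool_pos: [0.5384, 0.05, 0.0421]
tool_rot: [-0.602, 1.861, -1.862]
contact_force: [2.9, -3.7, 1.2]
opening: 0.0855
```

Run:
```python
from h import *
delta((0,6),41)
hough("w5")
w=cv2.imread("pics/w5.png");h=cv2.cvtColor(w,cv2.COLOR_BGR2HSV)
m=cv2.inRange(h,(5,150,100),(20,255,255));c=max(cv2.findContours(m,0,2)[0],key=cv2.contourArea);print("orange",cv2.boundingRect(c));
t=c[c[:,0,1].argmin()][0];print(t,rayw(*map(float,t),126))
```

```text
t 10.9 tcp [538.4196  50.0369  42.1124] caddy [-1.2886  6.7942] F [ 2.9274 -3.6936  1.2488] goal [539.0754  51.4011  41.    ]
turn(tool) [-0.001  -0.0005 -0.0012] shift in current tool [-1.3304  1.1133 -0.7206] in goal tool [-1.332   1.1124 -0.7189]
caddy x,y in current tool [-0.4996 -0.0003 -0.8663] [ 0.8663 -0.0015 -0.4996]
circ 369.75 251.25 r 50.95 caddy [  2.0195 -36.8042]
circ 380.25 278.25 r 62.5 caddy [ -7.7694 -29.242 ]
circ 395.25 254.25 r 74.05 caddy [ -7.1884 -40.6777]
circ 525.75 320.25 r 60.85 caddy [-70.7646 -43.3416]
circ 143.25 314.25 r 52.6 caddy [67.9408 33.1813]
orange (0, 204, 202, 175)
[ 93 204] [ 88.8214 -14.6484]
```

Call:
{"op": "jog_arm", "data": {"moves": [[-3.1,0,-5.1,0,0,0],[-3.1,0,-5.1,0,0,0],[-3.1,0,-5.1,0,0,0],[-3.1,0,-5.1,0,0,0],[-3,0,-5.2,0,0,0],[0,0,0,0,0,0],[0,0,0,0,0,0]]}}

```text
t: 11.65
tool_pos: [0.5351, 0.0805, 0.0417]
tool_rot: [-0.604, 1.863, -1.86]
contact_force: [2.5, 0.5, 0.4]
opening: 0.0855
```

Run:
```python
from h import *
delta((30,6),41)
hough("w6")
w=cv2.imread("pics/w6.png")
h=cv2.cvtColor(w,cv2.COLOR_BGR2HSV)
m=cv2.inRange(h,(5,150,100),(20,255,255));c=max(cv2.findContours(m,0,2)[0],key=cv2.contourArea);print("orange",cv2.boundingRect(c))
# brightness along ledge at doorway: grey, low-saturation pixels where the cup stood
for nm in("w5","w6"):
    w=cv2.imread(f"pics/{nm}.png");hh=cv2.cvtColor(w,cv2.COLOR_BGR2HSV);print(nm);print(hh[180:360:20,250:480:25,2]);print(hh[180:360:20,250:480:25,1])
```

```text
t 11.65 tcp [535.1099  80.4901  41.6594] caddy [29.3437  6.918 ] F [2.4936 0.4715 0.4059] goal [535.9546  81.2383  41.    ]
turn(tool) [ 0.001   0.     -0.0009] shift in current tool [-1.1226  0.6605 -0.1087] in goal tool [-1.1232  0.6594 -0.1093]
caddy x,y in current tool [-0.5     0.0013 -0.866 ] [ 0.866  -0.0002 -0.5   ]
circ 399.75 252.75 r 69.1 caddy [ 22.4312 -42.1249]
circ 348.75 215.25 r 65.65 caddy [ 47.1396 -44.976 ]
circ 122.25 312.75 r 60.85 caddy [106.1032  36.6409]
circ 500.25 303.75 r 67.45 caddy [-25.4471 -44.184 ]
circ 383.25 231.75 r 44.05 caddy [ 32.582  -46.0141]
circ 425.25 258.75 r 52.6 caddy [ 12.4926 -44.9984]
orange (51, 264, 150, 117)
w5
[[ 42  43  48  55  65 192 115 232 137 138]
 [ 40  45  49  57  75 207 177 148 120 219]
 [ 41  44  53  62 237 161 189 144 145 148]
 [ 40  47  56 232 162 167 240 212 149 242]
 [ 44  47  56 154 162 218 242 233 143 137]
 [ 45  49  58 120 161 188 237 236 129 131]
 [ 46  49  80 119 135 161 217 234 135 130]
 [109  50  97 142 129 167 130  81 109 135]
 [106  81 104 108 139 145 136  63 129 130]]
[[ 12   0   5   9  12 122   4   2 117 12
[... 426 characters left out ...]
9 235 135]
 [ 41  43  48  57 168 225 205 206 225 236]
 [ 42  43  47  58 175 235 225 165 179 232]
 [ 44  43  46  56 226 235 107 216 180 232]
 [ 45  45  46  54  70  99 178 201 232 223]
 [ 46  46  47  51  87  93 200 223 140 139]
 [113  48  47  51  85  89 126  77 108 146]
 [112 113 112  88 107 147 148  58 131 141]]
[[  0  11  10   9   4   8   7   2 113  81]
 [ 12   0  11   9   4  10   8  84   1 113]
 [  0   6  11  13  12   7  10  73  19   2]
 [  0  12   5  13   7   5   6 114 120  15]
 [ 12   0  11   9   8   5  81 126 118  15]
 [  6   6   0   9   7  82 120 128  16 128]
 [  0   6   0   5  88  93 130  53  84 119]
 [  5  11  11  15  96  95 113  23  99 124]
 [  2   0   2  81  29  24  26  40   2 125]]
```

```bash
cat >> h.py <<'E'
def projw(p,ob):
    T=np.eye(4);T[:3,:3]=R.from_rotvec(ob["tool_rot"]).as_matrix();T[:3,3]=ob["tool_pos"]
    c=ctrl.camera_params("wrist");P=np.linalg.inv(T@c["T_tool_cam"])
    w=np.r_[D["r"]@np.array(p[:2],float)+D["o"],p[2]]/1e3;q=P@np.r_[w,1]
    return np.array([c["cx"]-c["fx"]*q[0]/q[2],c["cy"]+c["fy"]*q[1]/q[2]]).round()
def asc(im,x0,x1,y0,y1,st):
    h=cv2.cvtColor(im,cv2.COLOR_BGR2HSV)
    for v in range(y0,y1,st):
        print(v,"".join("O" if (5<=a<=20 and b>170 and c>100) else ("r" if b>60 and c>60 else ("." if c<60 else ("W" if c>200 else ("g" if c>130 else "d")))) for a,b,c in h[v,x0:x1:st]))
E
python3 - <<'E'
from h import *
ob=ctrl.get_obs()
for p in[(0,-57,76),(0,0,76),(0,-69.5,128),(60,-70,128),(-20,-57.5,88),(-60,-57.5,88),(95,0,6),(20,-29,102),(10,-30,76),(40,-30,30),(60,-30,10),(40,-68,10)]: print(p,projw(p,ob))
asc(cv2.imread("pics/w6.png"),0,640,100,400,8)
print(); asc(cv2.imread("pics/w5.png"),200,560,140,380,10)
E
```

```text
(0, -57, 76) [446. 229.]
(0, 0, 76) [377. 322.]
(0, -69.5, 128) [533. 245.]
(60, -70, 128) [363. 137.]
(-20, -57.5, 88) [494. 258.]
(-60, -57.5, 88) [563. 299.]
(95, 0, 6) [240. 201.]
(20, -29, 102) [386. 282.]
(10, -30, 76) [394. 266.]
(40, -30, 30) [336. 212.]
(60, -30, 10) [308. 189.]
(40, -68, 10) [367. 152.]
100 dddddddddddddd..................dddWWWgrrrrrrggggggrrrrrrrrrrrWWWWrrrrrrrrrrrrrW
108 dddddddddddddd..................ddddWWWWrrrrrrgggggggrrrrrrrrWWWWrrrrrrrrrrrrrrr
116 ddddddddddddd.....................ddddWWWWrrrrrrggggggrrrrrrrWWWrrrrrrrrrrrrrrrr
124 ddddddddddddd.......................dddgWWWdrrrrrgggggggrrrrWWWWrrrrrrrrrrrrrrrr
132 ddddddddddddd.......................dddddWWWWrrrrrrggggggrrWWWWrrrrrrrrrrrrrrrrr
140 dddddddddddd..........................dddddWWWWrrrrrrgggggggWWrrrrrrrrrrrrrrrrrr
148 dddddddddddd............................ddddgWWWrrrrrrggggggggrrrrrrrrrrrrrrrrrr
156 dddddddddddd.............................dddddWWWWrrrrrrggggggrrrrrrrrrrrrrrrrrr
164 ddddddddddd...............................ddddddWWWgrrrrrgggggrrrrrrrrrrrrrrrrrr
172 ddddddddddd.....
[... 2729 characters left out ...]
rrr
210 .............ddgggWgdrgggggWrrrrrrrr
220 .............WgWgggggWgggggggWrrrrrr
230 ............dWggggggWWggggWgggWWrrrr
240 ............WggggggWWWWWrrggWggWWrrr
250 ...........dWgggggWWWWWWWrrgWWgggWWr
260 ...........gdgggggWWWWWWWrrrrWWWggWW
270 ...........WdgggggWWWWWWWrrrrrrWWWgg
280 ...........WdgggggWWWWWWWrrrrrrrrWWg
290 dd........rWddggggWWWWWWWrrrrrrrrrWW
300 dddd......rrgddggggWWWWWgrrrrrrrrrrr
310 dd.ddd...dddWdddgggWWWWWrrrrrrrrrrrr
320 dd.dddddddddgWdddgggdWWdgrrrrrrrrrrr
330 d..dddddrrrrrgggWggggrddgddrrrrrrrrr
340 d..dddddrrrrrrrggggrrrdddd.rrrrrrrrr
350 ...OdddrrrrrrrrrrWgggrdd.dd.rrrrrrrr
360 ...OOddrrrrrrrrrrrrWWWW...g..rrrrrrr
370 ..rOOrdrrrrrrrrrrrrrrWW...d...rrrrrr
```

In the wrist map, the spot on the ledge where the cup stood is now bare brick. A grey blob only about 85 px wide (about 140 px at ledge height) sits beyond the edge, so the cup is down on the pit floor. I lift straight clear so the flap can shut.

Call:
{"op": "jog_arm", "data": {"moves": [[0,-8,0,0,0,0],[0,-12,0,0,0,0],[0,-15,0,0,0,0],[0,-15,0,0,0,0],[0,-15,0,0,0,0],[0,-20,0,0,0,0],[0,-20,0,0,0,0],[0,-20,0,0,0,0],[0,-20,0,0,0,0],[0,-10,0,0,0,0],[0,0,0,0,0,0],[0,0,0,0,0,0]]}}

```text
t: 12.9
tool_pos: [0.5348, 0.0797, 0.1964]
tool_rot: [-0.605, 1.862, -1.862]
contact_force: [0.1, -0.5, -0.3]
opening: 0.0855
```

Call:
{"op": "jog_arm", "data": {"moves": [[25,0,-10,0,0,0],[25,0,-10,0,0,0],[25,0,-10,0,0,0],[25,0,-10,0,0,0],[25,0,-10,0,0,0],[25,0,-10,0,0,0],[0,0,0,0,0,0],[0,0,0,0,0,0],[0,0,0,0,0,0],[0,0,0,0,0,0]]}}

```text
t: 13.9
tool_pos: [0.3788, 0.0403, 0.1964]
tool_rot: [-0.606, 1.862, -1.861]
contact_force: [-0.1, 0.8, 0.5]
opening: 0.0855
```

Run:
```python
from h import *
delta((30,6),200)
r,o=D["r"],D["o"]
a=cv2.imread("pics/top0.png");b=ctrl.get_image("top")[:,:,::-1].copy();cv2.imwrite("pics/topF.png",b)
sa=cv2.imread("pics/side0.png");sb=ctrl.get_image("side")[:,:,::-1].copy();cv2.imwrite("pics/sideF.png",sb)
for n,x,y in(("top",a,b),("side",sa,sb)):
    d=(cv2.absdiff(x,y).max(2)>40).astype(np.uint8);d=cv2.morphologyEx(d,cv2.MORPH_OPEN,np.ones((3,3),np.uint8))
    k,_,st,ce=cv2.connectedComponentsWithStats(d)
    print(n,[tuple(s) for s in st[1:] if s[4]>25])
    for im in(x,y):
        m=cv2.inRange(cv2.cvtColor(im,cv2.COLOR_BGR2HSV),(7,200,100),(18,255,255))
        cs=cv2.findContours(m,0,2)[0];print(" orange",[(cv2.boundingRect(c),cv2.contourArea(c)) for c in cs if cv2.contourArea(c)>60])
print("top pit floor cup");asc(b,120,400,140,310,5)
print("side");asc(sb,200,360,95,260,4)
```

```text
t 13.9 tcp [378.844  40.251 196.363] caddy [  5.5788 166.522 ] F [-0.0679  0.8334  0.5422] goal [535.9546  81.2383 200.    ]
turn(tool) [0.0008 0.0002 0.0008] shift in current tool [-151.209    -3.8117   59.1461] in goal tool [-151.2268   -3.637    59.1116]
caddy x,y in current tool [-0.5002  0.0003 -0.8659] [ 0.8659  0.0011 -0.5002]
top [(np.int32(437), np.int32(159), np.int32(158), np.int32(124), np.int32(10958)), (np.int32(579), np.int32(199), np.int32(61), np.int32(139), np.int32(3977)), (np.int32(311), np.int32(215), np.int32(45), np.int32(35), np.int32(1112)), (np.int32(444), np.int32(216), np.int32(15), np.int32(19), np.int32(215)), (np.int32(231), np.int32(230), np.int32(12), np.int32(28), np.int32(299)), (np.int32(357), np.int32(257), np.int32(44), np.int32(33), np.int32(676)), (np.int32(354), np.int32(286), np.int32(162), np.int32(141), np.int32(11894)), (np.int32(478), np.int32(293), np.int32(162), np.int32(187), np.int32(16229)), (np.int32(138), np.int32(318), np.int32(234), np.int32(162), np.int32(20020))]
 orange [((240, 222, 10, 65), 149.0)]
 orange [((240, 222, 10, 65
[... 4778 characters left out ...]
OOOOOOrdrrdddrrrrrdWdrrrr
203 ggggggggggggg..OOOOrrrddddrrrrrrrrgWWrrr
207 ggggggggggggg..rrrrrrrddrrrrrrrrrrrgWrrr
211 gggggggggggggd.rrrrrrrrddrrrrrrrrrrrWWrr
215 gggggggggggggrrrrrrrrrrrddrrrrrrrrrrgWWr
219 gggggggggggggrrrrrrrrrrrrdrrrrrrrrrrrgWW
223 ggggggggggggrWrrrrrrrrrrrgWrrrrrrrrrrrgW
227 gggggggggggggrWrrrrrrrrrrrWWrrrrrrrrrrrg
231 gggggggggggggrgrrrrrrrrrrrrWWrrrrrrrrrrr
235 gggggggggggggrrWrrrrrrrrrrrrWrrrrrrrrrrr
239 gggggggggggggrrdWrrrrrrrrrrrgWrrrrrrrrrr
243 gggggggggggggrrrgrrrrrrrrrrrrWWrrrrrrrrr
247 ggggggggggggggrrrWrrrrrrrrrrrrWWrrrrrrrr
251 gggggggggggggggrrdWrrrrrrrrrrgWWrrrrrrrr
255 gggggggggggggggrrrgrrrrrrrrWWWrgWrrrrrrr
259 ggggggggggggggggrrrWrrrrrWWgrrrrWWrrrrrr
```

The flap's outline is identical to the start in both views, so it is shut. The image differences show no change at bowl, grinder or tongs. One last height check on the cup, then I hand in.

Run:
```python
from h import *
r,o=D["r"],D["o"]
for z in(6,32,60,90): print(z,[(r.T@(ray("top",u,v,z/1e3)[:2]*1e3-o)).round(1) for u,v in((231,244),(237,230),(237,258),(242,244))])
print("cup on floor at (30,-35): top px of rim edge",proj("top",np.r_[r@[58,-35]+o,32]/1e3))
ctrl.finish_job()
```

```text
6 [array([ 38.2, -39.6]), array([ 23.2, -66.1]), array([ 29.4, -10.4]), array([ 16.5, -36.8])]
32 [array([ 34.6, -35.9]), array([ 20. , -61.7]), array([26. , -7.3]), array([ 13.4, -33.1])]
60 [array([ 30.7, -31.8]), array([ 16.5, -57. ]), array([22.3, -3.9]), array([ 10. , -29.1])]
90 [array([ 26.5, -27.5]), array([ 12.7, -52. ]), array([18.4, -0.3]), array([  6.4, -24.9])]
cup on floor at (30,-35): top px of rim edge [219.0532 245.9917]
the job is handed in; nothing more can be done
```

The cup is in the caddy and the flap is shut; I handed the job in at about 14 s of the 35 s allowed.

**What I did:**
- Finger B pushed the cup along the kerb while finger A swung the flap open and held it. In the one picture taken during the push, the flap was already well open with the cup clear of it.
- I pushed the cup over the edge, lifted straight out so the flap could close, and moved the arm aside. The cup was never gripped.

**Last checks:**
- **Flap:** its outline is the same as at the start in both the top and side views.
- **Bystanders:** the pinch bowl, grinder and tongs show no change from the first pictures. Measured forces were 5 N or less at every reading.
- **Cup:** it is gone from the ledge. A grey patch just inside the pit (caddy x about 15–35 mm, y about -60 to -7) is the only trace of it, and nothing shows above the flap in the side view.

**What failed or disagreed:**
- **First push missed:** finger B passed over the cup without moving it. The open fingertips stood about 45 mm behind the reported TCP, not the 13 mm I had expected, so I went back and lowered.
- **Steering correction:** finger B then pushed slightly off-centre and I had to reposition it to keep the cup on the kerb.
- **Caddy measurements:** the landmark fit had errors up to 5 mm and a 1.7% scale error. One wrist-camera point was misread.
- **Cup's final position not fully confirmed:** the visible patch reaches only about 35 mm into the pit, where an upright cup clear of the front wall would reach about 58 mm. It is probably lying on its side or leaning against the front wall, not standing. I had no pictures left to look.

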